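# Stir the clay beads so that both halves of the bowl hold both kinds

### The job

Two pupils will each take one half of the bowl of clay beads, but the round beads and the cube beads still lie apart, one kind in each half. Take the standing wooden stirrer, put its foot down among the beads and stir them round well, so that most of each kind are pushed well away from where they lay and each half (either side of the line between the bowl's two lugs) ends up with beads of both kinds. Keep every bead in the bowl, leave the other things on the table alone, and finally stand the stirrer upright again, with its foot wholly on the cork mat.

Things in the scene. Friction and masses are not known exactly. Their poses are not given: they have to be found in the camera images.
- bowl: Glazed, slippery terracotta bowl held fast to the table, 202 mm across the rim, 60 mm high; flat inner floor 8 mm above the table; inner radius about 92 mm at the floor, 95 mm above. Two flat lugs (50 mm wide, 41 to 55 mm up) reach 122 mm from the centre on opposite sides. Origin: centre of its underside; z up; y runs from lug to lug, so x = 0 is the line that parts it into two halves.
- stirrer: Plain wooden stirring rod, 132 mm tall, 0.15 kg, standing upright on its own foot on the cork mat: a round flat foot 30 mm in diameter and 22 mm high, tapering until 34 mm up to a straight round shaft 20 mm in diameter. Origin: centre of the foot's underside; z along the shaft, upwards.
- mat: Round cork mat fixed to the table, 100 mm in diameter, 6 mm thick. Origin: centre of its underside; z up.
- round1_c (a point): Centre of a fired clay bead, a squashed ball 34 mm in diameter, 24 mm high, 25 g. At the start the three round beads lie flat in a row beside the line between the lugs, in the half with x above 0 in the bowl's frame, at x about 21 mm and y about -40, 0 and 40 mm; the floor between them and the wall is clear.
- round2_c (a point): Centre of a fired clay bead, a squashed ball 34 mm in diameter, 24 mm high, 25 g. At the start the three round beads lie flat in a row beside the line between the lugs, in the half with x above 0 in the bowl's frame, at x about 21 mm and y about -40, 0 and 40 mm; the floor between them and the wall is clear.
- round3_c (a point): Centre of a fired clay bead, a squashed ball 34 mm in diameter, 24 mm high, 25 g. At the start the three round beads lie flat in a row beside the line between the lugs, in the half with x above 0 in the bowl's frame, at x about 21 mm and y about -40, 0 and 40 mm; the floor between them and the wall is clear.
- block1_c (a point): Centre of a fired clay bead shaped as a 26 mm cube with softened edges, 25 g. At the start the three cube beads lie in a row in the other half (x about -21 mm in the bowl's frame, y about -40, 0 and 40 mm); the floor between them and the wall is clear.
- block2_c (a point): Centre of a fired clay bead shaped as a 26 mm cube with softened edges, 25 g. At the start the three cube beads lie in a row in the other half (x about -21 mm in the bowl's frame, y about -40, 0 and 40 mm); the floor between them and the wall is clear.
- block3_c (a point): Centre of a fired clay bead shaped as a 26 mm cube with softened edges, 25 g. At the start the three cube beads lie in a row in the other half (x about -21 mm in the bowl's frame, y about -40, 0 and 40 mm); the floor between them and the wall is clear.
- trimmer: Bystander: loop trimming tool with a wooden handle, 200 mm long, 26 mm thick, lying on the table. Origin under the handle, its x along the tool towards the wire loop.
- figure: Bystander: small clay bear, 77 mm tall, 52 mm in diameter. Origin: centre of its underside.
- jar: Bystander: lidded glaze jar, 70 mm in diameter, 85 mm tall. Origin: centre of its underside.
Things that resemble listed ones, but are neither listed nor needed, are in the scene too. Of the things like the mat, leave any that is blue; of the rest the smaller one is meant.

How it is judged:
By the outcome, as a careful person would: the job done as asked, in the order asked, and still so for the second after the job is handed in, with the robot touching nothing.
It also fails if it takes over 58 s, if anything falls off the work surface, if the arm or the gripper's body presses on something with over 40 N, if the wrist force passes 120 N, or if a joint passes its speed limit or range.

### The arm

A 6-joint arm with a two-finger parallel gripper is mounted at the origin on the work surface. World frame = base frame: x ahead of the robot, y to its left, z up, the work surface at z = 0. Lengths are in m, angles in rad, forces in N, time in s.
With the tool pointing down it reaches from about 0.375 to 0.9 m from the base axis. Payload 3.1 kg.
Tool frame: the origin (TCP) lies midway between the tips of the shut fingers; the grasp point (between the pads) lies 19 mm behind it; z points along the fingers, y is the line along which they close (so a half turn about z gives the same grasp; the last joint's range is limited). The gripper opens to 85 mm and grips with 20 to 120 N. Pads are 22 mm wide; open, the fingers measure 114 mm over their backs; the gripper's body (76 mm by 85 mm) begins 54 mm behind the grasp point. The pads swing forward as they close: fully open they stand 13 mm farther back than shut.
Start: joints at [0.977, 0.527, 1.433, -0, 1.181, -0.178], TCP at [0.252, 0.572, 0.231] pointing down, gripper open.
Joint ranges: [-3.08, 3.08], [-0.75, 2.2], [0.22, 2.44], [-1.43, 4.57], [0, 2.65], [-2.85, 2.85]. Speed limits (rad/s): [2.79, 2.79, 3.14, 3.14, 3.14, 3.14].

### API

Orientations are given as a unit quaternion [x, y, z, w].
In Python, from station import manip gives the robot as it stands.
- The arm moves only by the tool step_arm, never from a script. Its argument "targets" is text: rows parted by semicolons, each of 4 numbers parted by spaces: the shift along the tool's x, y, z in mm, then the turn about the tool's z in degrees. A call has 1 to 12 rows; each row is the pose to reach, as a shift and turn from the pose commanded when the call began, along the tool's axes at that moment; what a row does not reach only later rows make up. A row lasts 1/10 s, in which the tool goes at most 50 mm and 8.59 degrees, less where a joint would pass 70% of its speed; a pose out of reach is approached as far as the arm can. A call with a gripper value outside its range is refused whole. "gripper" is the closure, from 0 (fully open) to 1 (shut), set as the call begins (left out, the last holds). The fingers move at their own pace and stop on an object; "squeeze" is the grip in N (left out, the last holds). Time passes only in rows, so rows that repeat a pose let the fingers close. It gives the time, the measured TCP pose, the force, the opening and the grip force at its end, in the units of the state.
- manip.sense(): the state, without advancing time (a new reading comes with each control period).
- manip.snapshot(name): name is "scene" or "top" or "wrist"; returns the picture (384x512x3 uint8, red, green, blue); there is no depth.
- manip.get_calibration(name): a dict with "fov_y" (degrees; the focal length in pixels is half the picture's height over the tangent of half this angle, whatever the lens; pixels are square), "cx", "cy" (the principal point, pixels), "k1" (the pictures are not rectified: a ray, as slopes to the right and down, at radius r is drawn at 1 + k1 r^2 times it, then the intrinsics apply), "extrinsics" (4x4, takes a point from camera to world coordinates); the wrist camera has in their place "tool_from_camera" (4x4, takes a point from camera to tool coordinates, whose origin is the TCP and whose axes are the flange's). Camera axes: x right, y down, z forward; pixel columns grow to the right and rows downward; lengths in m; the calibration is good to about 2 mm. A picture is of the moment at which its call begins: read the wrist's pose just before it. get_calibration takes no time and is no camera call.
- manip.sign_off(): hands the job in; it is judged then, once.
Trained networks look in the newest picture that a camera, given by its name, has taken for a name from the list of things; names that differ only in an ending like _2 or _b are one class to them, and where a whole thing is asked for, a point or a joint stands for the part that bears it (a point fixed in the world has none). Each returns a list of dicts, best first, with "p" (0 to 1); they miss things now and then, are a little off and sometimes report something else, mostly with a low value. They report only what shows in the picture. A call takes as long as a camera call. They do not tell look-alikes from the thing itself.
- manip.recognise(camera, query): "position" ([column, row] in pixels, amid what is visible of it).
- manip.masks_of(camera, query): "pixels" (384x512 bool, what is visible of it) and "position" ([column, row] in pixels, amid what is visible of it).
- manip.mark_of(camera, query): "position" ([column, row] in pixels: a listed point, or the origin of a listed thing).
The state is a dict: "t": time; "q": joint angles; "qd": joint speeds; "tau": joint torques, N m; "tcp_pos": TCP position; "tool_rot": TCP orientation; "force": force on the tool from outside, world axes, zero at the start; "ft_torque": the same for the moment, N m; "finger_gap": opening from 0.0 (shut) to 1.0 (fully open); "gripper_force": force on a finger pad.
Only numpy, scipy, OpenCV 4.12 (cv2) and the standard library are available. Lean on these libraries where they do the work, as an engineer would, in place of code of your own. Each camera call takes 0.05 s, during which the arm holds its last target. There are 200 camera calls.

## Working session

There is one attempt and no reset: what is moved stays moved. The work goes in short steps, Python scripts to look and compute and a tool call to move; the robot and the scene stay as the last step left them, time stands still between calls to the robot, and variables do not carry over. Pictures are saved under pics/ and viewed, at most 10 in all, crops included, and the job is handed in when it is done.

Besides the shell and the picture viewer there is one more tool, called in YAML: its name, and indented under it one key for each argument. step_arm: Moves the arm, as the interface text tells. Its arguments: {"type":"object","properties":{"targets":{"type":"string"},"gripper":{"type":"number"},"squeeze":{"type":"number"}},"required":["targets"]}

```bash
mkdir -p pics; cat > h.py <<'E'
import numpy as np, cv2
from station import manip
from scipy.spatial.transform import Rotation as R
def cam(name):
    c=manip.get_calibration(name)
    if 'extrinsics' in c: T=np.array(c['extrinsics'])
    else:
        s=manip.sense(); W=np.eye(4); W[:3,:3]=R.from_quat(s['tool_rot']).as_matrix(); W[:3,3]=s['tcp_pos']
        T=W@np.array(c['tool_from_camera'])
    f=192/np.tan(np.radians(c['fov_y'])/2)
    return c,T,f
def ray(name,px,z,ct=None):
    c,T,f=ct or cam(name)
    d=np.array([(px[0]-c['cx'])/f,(px[1]-c['cy'])/f]); u=d.copy()
    for _ in range(20): u=d/(1+c['k1']*(u@u))
    v=T[:3,:3]@np.array([u[0],u[1],1]); o=T[:3,3]
    return o+v*(z-o[2])/v[2]
def snap(name,fn):
    im=manip.snapshot(name); cv2.imwrite('pics/'+fn,im[:,:,::-1]); return im
def totool(p):
    s=manip.sense(); return 1000*R.from_quat(s['tool_rot']).as_matrix().T@(np.array(p)-s['tcp_pos'])
E
python3 - <<'E'
from h import *
print(manip.sense())
a=snap('top','t0.png');
for q,z in [('bowl',.0),('stirrer',.006),('mat',.0),('round1_c',.02),('block1_c',.021),('trimmer',0),('figure',0),('jar',0)]:
    for m in manip.mark_of('top',q)[:5]: print(q,round(m['p'],2),np.round(m['position'],0),np.round(ray('top',m['position'],z),3))
b=snap('scene','s0.png')
for q,z in [('bowl',.0),('stirrer',.006),('mat',.0)]:
    for m in manip.mark_of('scene',q)[:5]: print(q,round(m['p'],2),np.round(m['position'],0),np.round(ray('scene',m['position'],z),3))
cv2.imwrite('pics/both.png',np.vstack([a,b])[:,:,::-1][:, :])
E
```

```text
{'t': 0.0, 'q': array([ 9.76519186e-01,  5.28456714e-01,  1.43390365e+00, -1.81040289e-05,
        1.18136940e+00, -1.78486424e-01]), 'qd': array([ 0.00068114, -0.00081508,  0.00185654, -0.00076386, -0.00206353,
        0.00063394]), 'tau': array([ 9.21888641e-04, -4.42344153e+01, -1.78027189e+01, -2.25807339e-04,
        8.30949488e-03,  4.05235951e-06]), 'tcp_pos': array([0.25201271, 0.57116509, 0.23033898]), 'tool_rot': array([ 2.06397546e-01,  9.78467634e-01, -9.92934049e-04, -3.94920164e-04]), 'force': array([ 0.46070306,  0.5063815 , -0.72179295]), 'ft_torque': array([-0.02477928,  0.0055036 , -0.07979726]), 'gripper_force': 0.0, 'finger_gap': 1.0007931421636758}
bowl 0.84 [294. 206.] [ 0.573 -0.125  0.   ]
stirrer 0.56 [205. 210.] [0.565 0.188 0.006]
mat 0.82 [199. 256.] [0.407 0.212 0.   ]
mat 0.71 [197. 211.] [0.563 0.217 0.   ]
round1_c 0.53 [292. 215.] [ 0.543 -0.114  0.02 ]
block1_c 0.37 [282. 203.] [ 0.583 -0.08   0.021]
trimmer 0.75 [142. 222.] [0.529 0.414 0.   ]
jar 0.88 [380. 201.] [ 0.585 -0.432  0.   ]
bowl 0.6 [205. 207.] [ 0.576 -0.124  0.   ]
mat 0.7 [298. 146.] [0.418 0.213 0.   ]
mat 0.69 [338. 224.] [0.744 0.173 0.   ]
mat 0.59 [320. 176.] [0.565 0.214 0.   ]
```

View pics/t0.png

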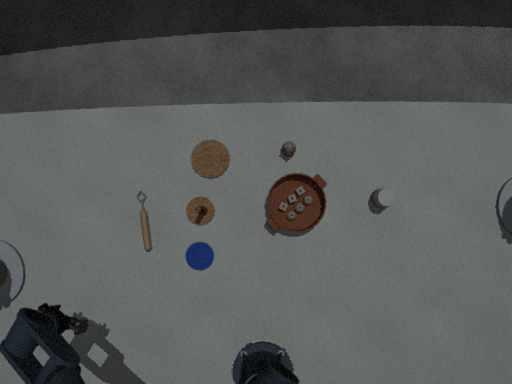

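View pics/s0.png

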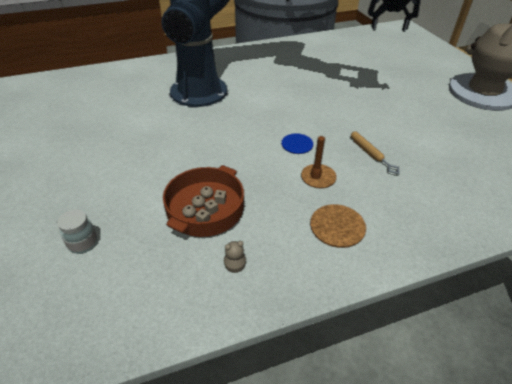

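```bash
python3 - <<'E'
from h import *
a=cv2.imread('pics/t0.png'); 
cv2.imwrite('pics/c0.png',cv2.resize(a[130:280,170:340],None,fx=4,fy=4,interpolation=cv2.INTER_CUBIC))
manip.snapshot('top')
for q,z in [('mat',.006),('bowl',.06),('figure',0.04)]:
    for m in manip.masks_of('top',q)[:4]:
        ys,xs=np.nonzero(m['pixels']); 
        P=np.array([ray('top',(x,y),z,C) for C in [cam('top')] for x,y in zip(xs,ys)])
        print(q,round(m['p'],2),np.round(m['position']),P.min(0).round(3),P.max(0).round(3),P.mean(0).round(3))
for x,y in [(320,181),(271,227)]: print(ray('top',(x,y),.055))
E
```

```text
mat 0.9 [198. 258.] [0.361 0.162 0.006] [0.455 0.257 0.006] [0.407 0.21  0.006]
mat 0.76 [195. 214.] [0.517 0.159 0.006] [0.612 0.251 0.006] [0.564 0.206 0.006]
mat 0.75 [211. 159.] [0.681 0.1   0.006] [0.818 0.235 0.006] [0.748 0.168 0.006]
bowl 0.59 [297. 203.] [ 0.483 -0.23   0.06 ] [ 0.682 -0.027  0.06 ] [ 0.584 -0.127  0.06 ]
figure 0.56 [288. 150.] [ 0.745 -0.131  0.04 ] [ 0.797 -0.082  0.04 ] [ 0.771 -0.106  0.04 ]
[ 0.65414678 -0.21090742  0.055     ]
[ 0.50216339 -0.04024247  0.055     ]
```

View pics/c0.png

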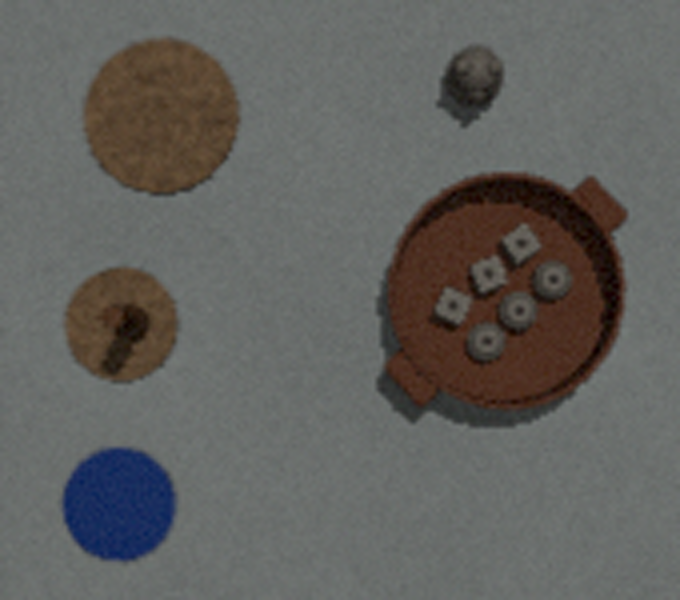

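```bash
python3 - <<'E'
from h import *
print(totool([.50,.21,.25]).round(), totool([.565,.21,.25]).round())
print(manip.get_calibration('wrist'))
print(ray('top',(296.8,202.8),.06),ray('top',(200.5,209),.012),ray('top',(203.7,210.3),.138))
E
```

```text
[-373. -231.  -19.] [-432. -205.  -19.]
{'fov_y': 59.32777253405857, 'cx': 250.12451749177893, 'cy': 191.02691250778443, 'k1': -0.08928000121437875, 'tool_from_camera': array([[ 6.69791557e-04, -9.44806952e-01, -3.27626885e-01,
         8.59795122e-02],
       [ 9.99999727e-01,  5.30460426e-04,  5.14636265e-04,
         1.72069719e-03],
       [-3.12438824e-04, -3.27627140e-01,  9.44807049e-01,
        -1.43091865e-01],
       [ 0.00000000e+00,  0.00000000e+00,  0.00000000e+00,
         1.00000000e+00]])}
[ 0.58149214 -0.12904971  0.06      ] [0.56967425 0.20220179 0.012     ] [0.56029754 0.17537418 0.138     ]
```

step_arm:
  targets: "-38 -23 -2 0; -76 -46 -4 0; -114 -69 -6 0; -152 -92 -8 0; -190 -115 -10 0; -228 -138 -14 0; -266 -161 -19 0; -304 -184 -19 0; -342 -207 -19 0; -373 -231 -19 0; -373 -231 -19 0; -373 -231 -19 0"

```text
t: 2.05
tcp_pos: [0.5006, 0.2091, 0.2503]
tool_rot: [0.208, 0.978, 0.0, -0.0]
force: [-1.3, 0.2, -0.2]
finger_gap: 1.0
gripper_force: 0.0
```

```bash
python3 - <<'E'
from h import *
s=manip.sense(); print(s['tcp_pos'],s['qd'].round(2),s['q'].round(2))
C=cam('wrist'); snap('wrist','w0.png')
for q,z in [('mat',.0),('stirrer',.006)]:
    for m in manip.mark_of('wrist',q)[:4]: print(q,round(m['p'],2),np.round(m['position'],0),np.round(ray('wrist',m['position'],z,C),4))
    for m in manip.masks_of('wrist',q)[:4]:
        ys,xs=np.nonzero(m['pixels']); print(q,len(xs),xs.min(),xs.max(),ys.min(),ys.max())
C=cam('top'); print(C[1][:3,3])
E
```

```text
[0.50055896 0.20909796 0.25027748] [ 0.04 -0.01  0.01  0.    0.    0.  ] [ 0.19  0.39  1.62  0.    1.13 -0.96]
mat 0.89 [294. 316.] [0.7474 0.171  0.    ]
mat 0.84 [215.  76.] [0.4071 0.2095 0.    ]
mat 5988 247 342 277 356
mat 3980 229 308 160 234
mat 197 23 47 309 320
mat 6645 172 262 27 120
stirrer 0.86 [257. 206.] [0.5662 0.1914 0.006 ]
stirrer 1380 251 277 195 266
[0.51017219 0.00500438 1.50515739]
```

View pics/w0.png

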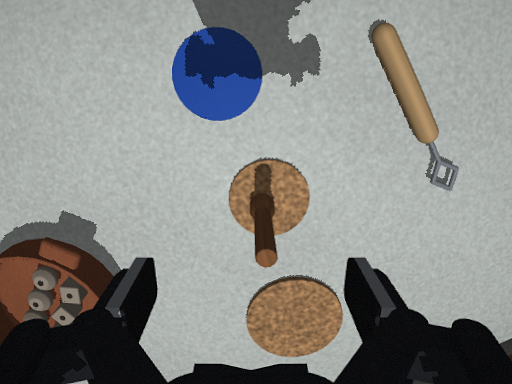

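```bash
python3 - <<'E'
from h import *
a=ray('wrist',(266,258),.138); b=ray('wrist',(262,208),.02); m=ray('wrist',(268.5,197),.006)
print(a,b,m, ray('top',(203.7,210.3),.138))
for z in (.25,.11): print(totool([a[0],a[1],z]))
E
```

```text
[0.56423751 0.19962817 0.138     ] [0.56536983 0.19966259 0.02      ] [0.56060346 0.2108416  0.006     ] [0.56029754 0.17537418 0.138     ]
[-63.85628551  15.63539282   0.33562499]
[-63.90090822  15.63244236 140.33561785]
```

step_arm:
  targets: "-32 6 30 0; -64 12 60 0; -64 12 80 0; -64 12 80 0; -64 12 80 0"

```text
t: 2.8
tcp_pos: [0.5628, 0.1957, 0.1702]
tool_rot: [0.206, 0.979, -0.0, -0.001]
force: [0.2, 0.0, -0.6]
finger_gap: 1.0
gripper_force: 0.0
```

```bash
python3 - <<'E'
from h import *
s=manip.sense(); print(s['tcp_pos'])
C=cam('wrist'); snap('wrist','w1.png')
for m in manip.mark_of('wrist','stirrer')[:4]: print(round(m['p'],2),np.round(m['position'],0),np.round(ray('wrist',m['position'],.006,C),4))
for m in manip.masks_of('wrist','stirrer')[:4]:
        ys,xs=np.nonzero(m['pixels']); print(len(xs),xs.min(),xs.max(),ys.min(),ys.max())
        for r in range(ys.min(),ys.max(),8): print(r,xs[ys==r].min(),xs[ys==r].max())
E
```

```text
[0.56284046 0.19570514 0.17022399]
0.81 [251. 176.] [0.5685 0.1963 0.006 ]
2608 235 268 157 248
157 251 251
165 238 264
173 236 267
181 235 267
189 238 264
197 239 264
205 238 265
213 236 266
221 235 267
229 235 268
237 236 267
245 241 262
```

View pics/w1.png

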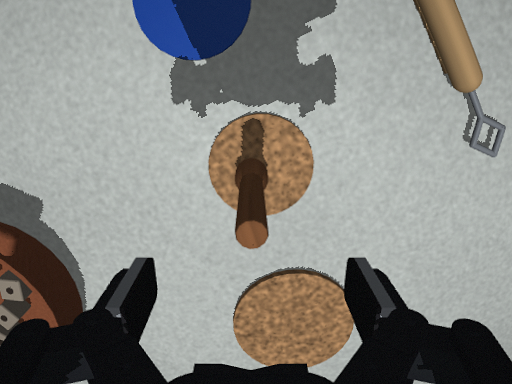

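```bash
python3 - <<'E'
from h import *
a=ray('wrist',(251.5,234),.138); b=ray('wrist',(251,177),.02); m=ray('wrist',(261,163),.006)
print(a,b,m); p=(a+b)/2
print(totool([p[0],p[1],.082]))
E
```

```text
[0.56684128 0.19732939 0.138     ] [0.56795188 0.19706601 0.02      ] [0.56302284 0.20959629 0.006     ]
[-2.35025124  2.66098959 89.95707139]
```

step_arm:
  targets: "-3 3 25 0; -3 3 55 0; -3 3 80 0; -3 3 88 0; -3 3 88 0"

```text
t: 3.45
tcp_pos: [0.5672, 0.1966, 0.0823]
tool_rot: [0.206, 0.979, -0.0, -0.0]
force: [-0.3, 0.9, -0.3]
finger_gap: 1.003
gripper_force: 0.0
```

step_arm:
  targets: "0 0 0 0; 0 0 0 0; 0 0 0 0; 0 0 0 0; 0 0 0 0; 0 0 0 0; 0 0 0 0; 0 0 0 0; 0 0 0 0; 0 0 0 0"
  gripper: 1
  squeeze: 70

```text
t: 4.45
tcp_pos: [0.5679, 0.196, 0.0831]
tool_rot: [0.206, 0.978, -0.0, 0.0]
force: [0.1, -2.4, 5.9]
finger_gap: 0.219
gripper_force: 68.0
```

step_arm:
  targets: "0 0 -20 0; 0 0 -50 0; 0 -10 -85 0; -8 -40 -120 0; -20 -80 -150 0; -33 -120 -170 0; -46 -165 -187 0; -60 -210 -187 0; -73 -255 -187 0; -83 -295 -187 0; -86 -312 -187 0; -86 -312 -187 0"

```text
t: 5.65
tcp_pos: [0.5197, -0.1261, 0.2688]
tool_rot: [0.209, 0.978, -0.0, -0.0]
force: [0.3, -0.6, -1.7]
finger_gap: 0.219
gripper_force: 68.5
```

```bash
python3 - <<'E'
from h import *
s=manip.sense(); print(s['tcp_pos'],s['q'].round(2))
C=cam('wrist'); snap('wrist','w2.png')
for q,z in [('bowl',0),('stirrer',.19),('round1_c',.02),('block1_c',.021)]:
  for m in manip.mark_of('wrist',q)[:4]: print(q,round(m['p'],2),np.round(m['position'],0),np.round(ray('wrist',m['position'],z,C),4))
E
```

```text
[ 0.51969381 -0.12612681  0.26875285] [-0.45  0.36  1.61 -0.    1.17 -1.6 ]
bowl 0.61 [270. 195.] [ 0.5882 -0.1264  0.    ]
stirrer 0.87 [247. 205.] [ 0.5207 -0.1267  0.19  ]
round1_c 0.97 [268. 161.] [ 0.5396 -0.1091  0.02  ]
block1_c 0.87 [298. 177.] [ 0.5723 -0.0842  0.021 ]
```

View pics/w2.png

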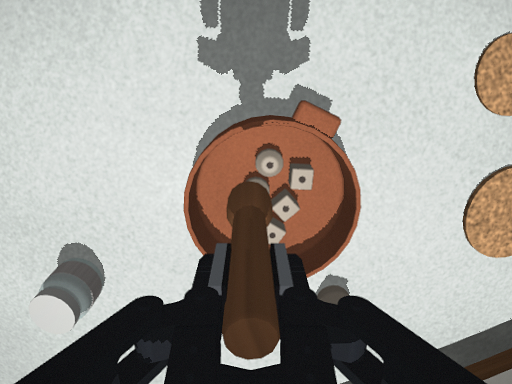

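```bash
cat >> h.py <<'E'
BC=np.array([.581,-.1285]); ey=np.array([.64,-.77]); ey/=np.linalg.norm(ey); ex=np.array([ey[1],-ey[0]])
def b2w(b,z): return np.r_[BC+ex*b[0]/1000+ey*b[1]/1000,z]
def w2b(p): d=(np.array(p)[:2]-BC)*1000; return np.array([d@ex,d@ey])
E
python3 - <<'E'
from h import *
s=manip.sense();print(s['tcp_pos'],totool(b2w((62,0),.088)).round(1), ex,ey)
E
```

```text
[ 0.52030716 -0.12232742  0.26907178] [-30.5 -36.8 181. ] [-0.7690393 -0.6392015] [ 0.6392015 -0.7690393]
```

step_arm:
  targets: "-15 -18 10 0; -30 -37 30 0; -30 -37 60 0; -30 -37 90 0; -30 -37 120 0; -30 -37 145 0; -30 -37 162 0; -30 -37 172 0; -30 -37 178 0; -30 -37 181 0; -30 -37 181 0"

```text
t: 7.0
tcp_pos: [0.5333, -0.1696, 0.0887]
tool_rot: [0.206, 0.979, -0.0, 0.0]
force: [-0.1, 0.4, -1.1]
finger_gap: 0.212
gripper_force: 68.7
```

```bash
python3 - <<'E'
from h import *
s=manip.sense();print(s['tcp_pos'],w2b(s['tcp_pos']),s['force'])
import math
def path(start,pts):
    # tool-relative rows from start bowl pt
    M=np.array([[.443,-.897],[-.897,-.443]])
    return '; '.join('%d %d 0 0'%tuple(np.round(M@(np.array(p)-start))) for p in pts)
pol=lambda r,a:(r*math.cos(math.radians(a)),r*math.sin(math.radians(a)))
st=np.array(w2b(s['tcp_pos']))
for k in range(4):
    pts=[pol(max(42,62-5*(12*k+i)) if 0 else (62 if k==0 and i<6 else 52 if k==0 else 45 if k==1 else 42), (12*k+i)*14) for i in range(1,13)]
    print(path(st,pts)); st=np.array(pts[-1])
E
```

```text
[ 0.53325885 -0.16961596  0.08867813] [62.99620318  1.10356953] [-0.09730744  0.3898604  -1.12362189]
-14 -4 0 0; -29 -5 0 0; -44 -3 0 0; -58 3 0 0; -70 12 0 0; -71 29 0 0; -76 41 0 0; -79 53 0 0; -78 66 0 0; -75 78 0 0; -68 89 0 0; -59 98 0 0
14 0 0 0; 24 3 0 0; 35 4 0 0; 46 2 0 0; 56 -3 0 0; 64 -9 0 0; 71 -18 0 0; 75 -28 0 0; 77 -39 0 0; 76 -50 0 0; 73 -60 0 0; 67 -70 0 0
-10 -5 0 0; -19 -10 0 0; -29 -13 0 0; -39 -13 0 0; -49 -11 0 0; -58 -6 0 0; -66 0 0 0; -72 9 0 0; -75 18 0 0; -77 29 0 0; -75 39 0 0; -72 48 0 0
6 8 0 0; 14 15 0 0; 23 20 0 0; 33 22 0 0; 43 22 0 0; 53 19 0 0; 62 15 0 0; 69 8 0 0; 75 -1 0 0; 78 -11 0 0; 79 -21 0 0; 78 -31 0 0
```

step_arm:
  targets: "-14 -4 0 0; -29 -5 0 0; -44 -3 0 0; -58 3 0 0; -69 12 0 0; -71 28 0 0; -76 41 0 0; -79 53 0 0; -78 66 0 0; -75 78 0 0; -68 89 0 0; -59 98 0 0"

```text
t: 8.2
tcp_pos: [0.626, -0.1025, 0.0882]
tool_rot: [0.206, 0.979, 0.0, -0.0]
force: [-0.8, -0.1, -1.7]
finger_gap: 0.215
gripper_force: 68.6
```

step_arm:
  targets: "14 0 0 0; 24 3 0 0; 35 4 0 0; 46 2 0 0; 56 -3 0 0; 64 -9 0 0; 71 -18 0 0; 75 -28 0 0; 77 -39 0 0; 76 -50 0 0; 73 -60 0 0; 67 -70 0 0"

```text
t: 9.4
tcp_pos: [0.5371, -0.1418, 0.0883]
tool_rot: [0.207, 0.978, 0.0, 0.0]
force: [5.0, 6.9, -0.5]
finger_gap: 0.22
gripper_force: 68.6
```

```bash
cat >> h.py <<'E'
def beads(tag=''):
    s=manip.sense(); print(s['t'],'tool in bowl',w2b(s['tcp_pos']).round(),s['force'].round(1))
    for c in ['top','wrist']:
        C=cam(c); im=manip.snapshot(c); 
        if tag: cv2.imwrite(f'pics/{tag}_{c}.png',im[:,:,::-1])
        for q,z in [('round1_c',.02),('block1_c',.021)]:
            print(c,q,[(round(m['p'],2),*map(int,m['position']),*w2b(ray(c,m['position'],z,C)).round()) for m in manip.masks_of(c,q)[:5]])
E
python3 -c "
from h import *
beads('b1')
a=cv2.imread('pics/b1_top.png')[170:240,255:335]; cv2.imwrite('pics/b1.png',cv2.resize(a,None,fx=5,fy=5,interpolation=cv2.INTER_CUBIC))"
```

```text
9.4 tool in bowl [ 42. -18.] [ 5.   6.9 -0.5]
top round1_c []
top block1_c [(0.4, 282, 218, np.float64(10.0), np.float64(-68.0))]
wrist round1_c [(0.84, 205, 194, np.float64(71.0), np.float64(-13.0)), (0.57, 398, 239, np.float64(-66.0), np.float64(-43.0))]
wrist block1_c [(0.87, 324, 151, np.float64(15.0), np.float64(-74.0))]
```

View pics/b1_wrist.png

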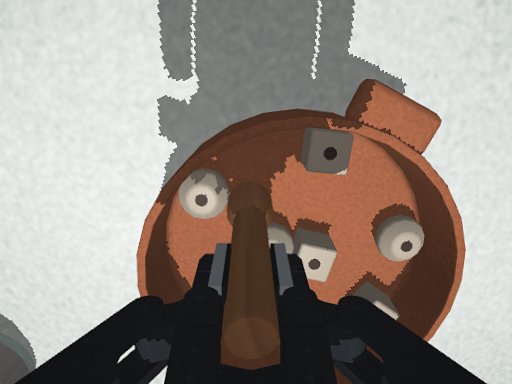

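step_arm:
  targets: "-10 -5 0 0; -19 -10 0 0; -29 -13 0 0; -39 -13 0 0; -49 -11 0 0; -58 -6 0 0; -66 0 0 0; -72 9 0 0; -75 18 0 0; -77 29 0 0; -75 39 0 0; -72 48 0 0"

```text
t: 10.9
tcp_pos: [0.622, -0.1246, 0.0883]
tool_rot: [0.206, 0.979, 0.0, -0.0]
force: [-0.1, -0.5, -0.3]
finger_gap: 0.215
gripper_force: 68.8
```

step_arm:
  targets: "6 8 0 0; 14 15 0 0; 23 20 0 0; 33 22 0 0; 43 22 0 0; 53 19 0 0; 62 15 0 0; 69 8 0 0; 75 -1 0 0; 78 -11 0 0; 79 -21 0 0; 78 -31 0 0"

```text
t: 12.1
tcp_pos: [0.5378, -0.124, 0.0884]
tool_rot: [0.207, 0.978, -0.0, 0.0]
force: [-0.1, -0.2, -1.2]
finger_gap: 0.215
gripper_force: 68.9
```

```bash
python3 -c "
from h import *
beads('b2')
a=cv2.imread('pics/b2_top.png')[165:240,255:335]; a=cv2.resize(a,None,fx=5,fy=5,interpolation=cv2.INTER_CUBIC)
b=cv2.resize(cv2.imread('pics/b2_wrist.png'),(400,375)); cv2.imwrite('pics/b2.png',np.hstack([np.clip(a*1.8,0,255).astype('uint8'),b]))"
```

```text
12.1 tool in bowl [ 30. -31.] [-0.1 -0.2 -1.2]
top round1_c []
top block1_c []
wrist round1_c [(0.67, 170, 224, np.float64(72.0), np.float64(3.0))]
wrist block1_c [(0.87, 299, 166, np.float64(13.0), np.float64(-73.0))]
```

View pics/b2.png

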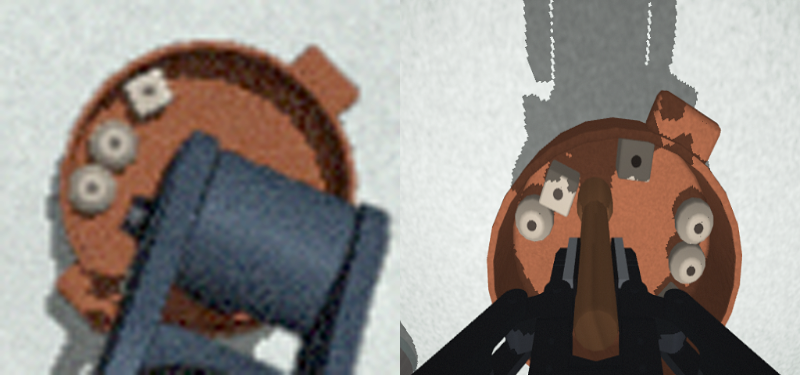

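```bash
python3 -c "
from h import *
for p in [(284.6,183.4),(277.6,193.6),(273.6,202.4)]: print(w2b(ray('top',p,.021)))
for p in [(158,193),(133,224),(236,160),(294,228),(286,270)]: print(w2b(ray('wrist',(p[0]*1.28,p[1]*1.024),.021)))
s=manip.sense(); print(s['tcp_pos'])
"
```

```text
[-77.63349039  17.30337714]
[-66.88597799 -24.43298489]
[-53.01167614 -54.96889668]
[ 59.74196329 -25.62699956]
[70.22353489  5.774264  ]
[ 11.56700968 -75.53635567]
[-60.01223414 -55.27170832]
[-73.10544445 -22.4202588 ]
[ 0.53844457 -0.12285259  0.08828509]
```

step_arm:
  targets: "0 0 -8 0; 0 0 -25 0; 0 0 -50 0; 0 0 -80 0; 0 0 -112 0; 10 25 -122 0; 25 65 -122 0; 42 110 -122 0; 58 155 -122 0; 74 200 -122 0; 90 245 -122 0; 103 285 -122 0"

```text
t: 13.6
tcp_pos: [0.5585, 0.1823, 0.211]
tool_rot: [0.206, 0.979, 0.0, 0.0]
force: [0.7, -0.8, -1.8]
finger_gap: 0.223
gripper_force: 69.0
```

step_arm:
  targets: "9 22 0 0; 10 29 0 0; 10 29 0 0; 10 29 0 0; 10 29 0 0"

```text
t: 14.1
tcp_pos: [0.5616, 0.2086, 0.2104]
tool_rot: [0.207, 0.978, -0.0, -0.0]
force: [0.1, -0.0, -1.1]
finger_gap: 0.219
gripper_force: 69.0
```

```bash
python3 - <<'E'
from h import *
s=manip.sense(); print(s['t'],s['tcp_pos'])
C=cam('wrist'); snap('wrist','w3.png')
for q,z in [('stirrer',s['tcp_pos'][2]-.077),('mat',0)]:
  for m in manip.mark_of('wrist',q)[:4]: print(q,round(m['p'],2),np.round(m['position'],0),np.round(ray('wrist',m['position'],z,C),4))
print(totool([.5635,.21,.085]))
beads('b3')
E
```

```text
14.1 [0.56162391 0.20856865 0.21036313]
stirrer 0.62 [246. 202.] [0.5594 0.2082 0.1334]
mat 0.86 [248. 162.] [0.5641 0.207  0.    ]
mat 0.57 [187.  13.] [0.405  0.2129 0.    ]
mat 0.3 [245. 201.] [0.6045 0.1856 0.    ]
[ -1.09116552   1.81774616 125.38452496]
14.25 tool in bowl [-201. -272.] [-0.4  0.  -1. ]
top round1_c [(0.45, 308, 218, np.float64(69.0), np.float64(1.0))]
top block1_c [(0.5, 282, 218, np.float64(9.0), np.float64(-70.0))]
wrist round1_c []
wrist block1_c [(0.51, 1, 247, np.float64(15.0), np.float64(-53.0)), (0.3, 420, 56, np.float64(-300.0), np.float64(-440.0))]
```

View pics/w3.png

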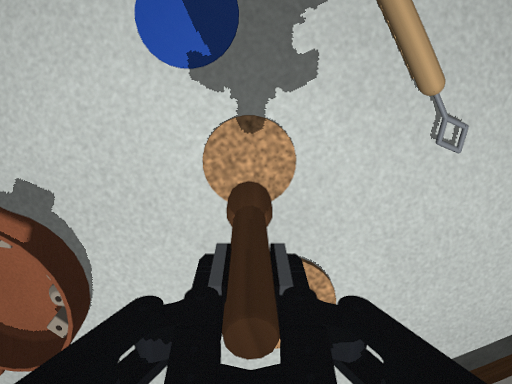

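step_arm:
  targets: "0 1 25 0; 0 1 55 0; 0 1 85 0; 0 1 105 0; 0 1 115 0; 0 1 120 0; 0 1 123 0; 0 1 125 0; 0 1 125 0; 0 1 125 0"

```text
t: 15.55
tcp_pos: [0.5626, 0.211, 0.0861]
tool_rot: [0.206, 0.978, 0.0, 0.001]
force: [0.6, -0.0, -1.3]
finger_gap: 0.214
gripper_force: 69.0
```

step_arm:
  targets: "0 0 1 0; 0 0 2 0; 0 0 2 0; 0 0 2 0"

```text
t: 15.95
tcp_pos: [0.562, 0.2109, 0.0833]
tool_rot: [0.206, 0.978, -0.0, -0.0]
force: [-0.7, -0.3, -0.6]
finger_gap: 0.218
gripper_force: 69.0
```

step_arm:
  targets: "0 0 1 0; 0 0 1 0; 0 0 1 0"

```text
t: 16.25
tcp_pos: [0.5623, 0.2109, 0.0831]
tool_rot: [0.206, 0.978, 0.0, 0.0]
force: [-1.8, -0.4, 5.5]
finger_gap: 0.216
gripper_force: 69.6
```

step_arm:
  targets: "0 0 1 0; 0 0 1 0; 0 0 1 0"

```text
t: 16.55
tcp_pos: [0.5624, 0.2109, 0.083]
tool_rot: [0.206, 0.978, 0.0, 0.001]
force: [-2.2, -0.9, 10.2]
finger_gap: 0.217
gripper_force: 70.6
```

step_arm:
  targets: "0 0 -1 0; 0 0 -1 0; 0 0 -1 0"
  squeeze: 20

```text
t: 16.85
tcp_pos: [0.5623, 0.2109, 0.083]
tool_rot: [0.206, 0.978, 0.0, 0.0]
force: [-1.0, -0.3, 7.1]
finger_gap: 0.215
gripper_force: 69.7
```

step_arm:
  targets: "0 0 0 0; 0 0 0 0; 0 0 0 0; 0 0 0 0; 0 0 0 0; 0 0 0 0; 0 0 0 0; 0 0 0 0; 0 0 0 0; 0 0 0 0"
  gripper: 0

```text
t: 17.85
tcp_pos: [0.5621, 0.2109, 0.0823]
tool_rot: [0.206, 0.978, 0.0, 0.0]
force: [-0.5, -0.3, -0.0]
finger_gap: 0.999
gripper_force: 0.0
```

step_arm:
  targets: "0 0 -15 0; 0 0 -40 0; 0 0 -70 0; 0 0 -100 0; 0 0 -130 0; 30 0 -150 0; 60 0 -160 0; 60 0 -160 0; 60 0 -160 0"

```text
t: 18.75
tcp_pos: [0.507, 0.2354, 0.2428]
tool_rot: [0.206, 0.979, 0.0, 0.001]
force: [0.4, 0.0, -0.5]
finger_gap: 1.001
gripper_force: 0.0
```

```bash
python3 - <<'E'
from h import *
beads('b4')
a=cv2.imread('pics/b4_top.png')[165:245,180:340]; a=np.clip(cv2.resize(a,(800,400),interpolation=cv2.INTER_CUBIC)*1.7,0,255).astype('uint8')
b=cv2.imread('pics/b4_wrist.png')[0:300]; b=cv2.resize(b,(341,200)); c=np.zeros((200,800,3),'uint8'); c[:,:341]=b
cv2.imwrite('pics/b4.png',np.vstack([a,c]))
E
```

```text
18.75 tool in bowl [-176. -327.] [ 0.4  0.  -0.5]
top round1_c [(0.5, 309, 218, np.float64(69.0), np.float64(2.0))]
top block1_c [(0.64, 283, 217, np.float64(9.0), np.float64(-64.0))]
wrist round1_c []
wrist block1_c [(0.56, 24, 279, np.float64(18.0), np.float64(-46.0))]
```

View pics/b4.png

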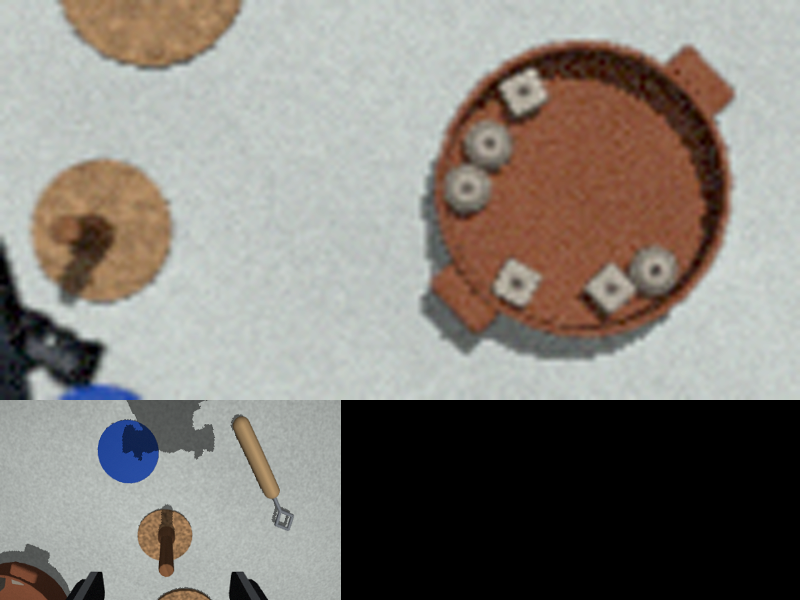

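The stirrer stands upright near the middle of the small cork mat, in the crop at about (95, 230). All six beads are in the bowl. One half has two rounds and a cube, and the other has a round and two cubes. Nothing else on the table appears to have moved.

```bash
python3 -c "
from station import manip
print(manip.sign_off())"
```

```text
the job is handed in; nothing more can be done
None
```

The job is done and handed in at about 19 s on the robot's clock: the beads are stirred so each half has both kinds (two rounds and a cube; one round and two cubes), all six are in the bowl, and the stirrer stands upright on the small cork mat.

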